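# Slide the baking tray onto the right rails of the cooling rack

## Robot

A 7-joint arm with a two-finger parallel gripper is mounted at the origin on a cart in front of the work surface, level with it; the furniture and walls round the work are solid. World frame = base frame: x ahead of the robot, y to its left, z up, the work surface at z = 0. Lengths are in mm, angles in rad, forces in N, time in s.
With the tool pointing down it reaches from about 400 to 850 mm from the base axis. Payload 6.9 kg.
Tool frame: the origin (TCP) lies on the front face of the gripper's body, between the roots of the fingers; the fingertips stand 73 mm ahead of it and the grasp point (between the pads) lies 54 mm ahead of it; z points along the fingers, y is the line along which they close (so a half turn about z gives the same grasp; the last joint's range is limited). The gripper opens to 85 mm and grips with 20 to 120 N. Pads are 22 mm wide; open, the fingers measure 114 mm over their backs; the gripper's body (76 mm by 85 mm) begins 54 mm behind the grasp point. The pads swing forward as they close: fully open they stand 13 mm farther back than shut.
Start: joints at [-1.054, 0.507, -0.238, 1.5, 0.126, 1.149, -0.155], TCP at [250.18, 572.734, 303.875] pointing down, gripper open.
Joint ranges: [-3.08, 3.08], [-0.24, 2.05], [-1.43, 1.35], [0, 2.5], [-1.52, 4.66], [0.17, 1.96], [-2.89, 2.89]. Speed limits (rad/s): [2.39, 2.39, 3.14, 3.14, 3.14, 3.14, 3.14].

## Interface

Orientations are given as a unit quaternion [x, y, z, w].
In Python, from cell import state, optics, ticket gives the robot as it stands. The module is installed in compiled form; this text tells all that it offers.
- The arm moves only by the tool move_arm, never from a script. Its argument "rows" is a list of rows, each an object of numbers: "dx", "dy", "dz": the shift along the tool's x, y, z each as a share of 0.25 m, from -1 to 1; "twist": the turn about the tool's z as a share of 180 degrees, from -1 to 1. In form: [{"dx": .., "dy": .., "dz": .., "twist": ..}, ...]. A call has 1 to 12 rows; each row is the pose to reach, as a shift and turn from the pose commanded when the call began, along the tool's axes at that moment, turning the shorter way round; what a row does not reach only later rows make up. A row lasts 1/12 s, in which the tool goes at most 41.7 mm and 7.16 degrees, less where a joint would pass 70% of its speed; a pose out of reach is approached as far as the arm can. A call with a number of a shift or a turn outside -1 to 1 is refused whole. A call with a gripper value outside its range is refused whole. "jaw" is the opening, from 0 (shut) to 1 (fully open), set as the call begins (left out, the last holds). The fingers move at their own pace and stop on an object; "force" is the grip in N (left out, the last holds). Time passes only in rows, so rows that repeat a pose let the fingers close. It gives the time, the measured TCP pose, the force, the opening and the grip force at its end, in the units of the state.
- state(): the state, without advancing time (a new reading comes with each control period).
- optics.capture(name): name is "side" or "top"; returns (picture, depth): 420x560x3 uint8, red, green, blue; 420x560 float32, mm along the optical axis (not along the pixel's ray), 0 where there is no reading.
- optics.camera_info(name): a dict with "fx", "fy", "cx", "cy" (pixels), "rvec" (rotation vector, rad) and "tvec" (3), from world to camera coordinates, as OpenCV has them. Camera axes: x right, y down, z forward; pixel columns grow to the right and rows downward; lengths in mm; the calibration is good to about 2 mm. A picture is of the moment at which its call begins. camera_info takes no time and is no camera call.
- ticket.job_done(): hands the job in; it is judged then, once.
The state is a dict: "time_s": time; "q": joint angles; "dq": joint speeds; "effort": joint torques, N m; "tcp_pos": TCP position; "eef_rot": TCP orientation; "contact_force": force on the tool from outside, world axes, zero at the start; "ft_torque": the same for the moment, N m; "grip_width": opening from 0.0 (shut) to 1.0 (fully open); "grasp_force": force on a finger pad.
Only numpy, scipy, OpenCV 4.12 (cv2) and the standard library are available. Lean on these libraries where they do the work, as an engineer would, in place of code of your own. Each camera call takes 0.05 s, during which the arm holds its last target. There are 200 camera calls.

## Task

Put the small baking tray into the cooling rack, handle outward: slide it onto the lowest pair of rails that clears whatever stands on the worktop under the rack, so that the rails above stay free for the next trays, and push it fully home against the stop bar at the back. Shut the keeper fully across the front so that the tray cannot slide out again, and leave the tin, the jar and the pepper mill standing where they are.

Things in the scene. Friction and masses are not known exactly. Their poses are not given: they have to be found in the camera images.
- baking_tray: loose aluminium baking tray, 160 by 160 mm, rim 12 mm high, about 0.2 kg, lying on the worktop. Origin: centre of its underside; x points from the handle side to the far side, z up. A black stub handle runs out along -x from the middle of the front rim: 14 mm wide (y), 22 mm tall (z 12 to 34 mm), 54 mm long (x -80 to -134 mm)
- tray_grip (a point): point in the middle of the tray's handle: 110 mm from the tray's centre along its -x, 23 mm above its underside; to be gripped across the 14 mm width from above
- tray_rack: steel wire cooling rack, 225 mm high, fixed, no floor, no top, 10 mm posts at x = +-94, y = +-93 mm. Origin: centre between the posts, on the worktop. Open front at its -x; trays go in along +x. Three pairs of rails along x (-89 to 89 mm), ledges from y = +-70 out to 14 mm high side flanges at y = +-84 mm: 4 mm of play each side of the tray. Above the tray it is open between the side rails
- rails_low (a point): centre between the lowest rails (rack x = y = 0), at the height of their upper faces, 80 mm above the worktop; axes as the rack's. A cross bar behind each pair of rails stops the tray: fully home, handle out at the front, the tray's origin is 1 mm past this point along x, and its axes lie along the rack's
- rails_mid (a point): the same for the middle rails, 140 mm above the worktop
- rails_top (a point): the same for the top rails, 200 mm above the worktop
- keeper (a joint): angle of the keeper, a level crank on top of the front post at rack x = -94, y = +93 mm; an 8 mm rod hangs from its end, 40 mm from the hinge, down to 59 mm above the worktop. 0 = shut: crank along the rack's -y, rod 10 mm before a tray that is home. Grows as it opens, clockwise from above, to 2.4 (1.57: along -x). Stays where left (0.75 N at the peg). Starts open, clear of the tray's way
- keeper_peg (a point): point on the axis of the black upright peg on the end of the keeper's crank, above the rod: 12 mm thick, from 231 to 271 mm above the worktop; this point is at 261 mm. Push or pinch it from above and lead it round its hinge.
- keeper_hinge (a point): point on the keeper's upright hinge axis, at 261 mm height
- food_tin: round food tin, 75 mm across, 58 mm high; origin at the centre of its underside. One of tin, jar and mill stands under the rack, about in its middle; the other two stand towards the back of the worktop.
- honey_jar: honey jar with a metal lid, 66 by 72 mm, 102 mm high; origin at the centre of its underside
- pepper_mill: turned wooden pepper mill, 58 mm across, 170 mm high; origin at the centre of its underside
Not all that is in view belongs to the job. What is shaped like the food_tin but red is not meant.

How it is judged (in metres and radians):
At the end, for the whole second after the job is handed in: The tray lies level, at rest, handle to the front, on the lowest rails that clear what stands below (tin: low, jar: middle, mill: top; height within 5 mm), its centre within 9 mm of the rack's centre in depth and sideways; the keeper is shut to within 0.15 rad (((x of food_tin in the frame of tray_rack between -0.07 and 0.07 m and y of food_tin in the frame of tray_rack between -0.07 and 0.07 m and z of baking_tray in the frame of rails_low between -0.005 and 0.005 m) or (x of honey_jar in the frame of tray_rack between -0.07 and 0.07 m and y of honey_jar in the frame of tray_rack between -0.07 and 0.07 m and z of baking_tray in the frame of rails_mid between -0.005 and 0.005 m) or (x of pepper_mill in the frame of tray_rack between -0.07 and 0.07 m and y of pepper_mill in the frame of tray_rack between -0.07 and 0.07 m and z of baking_tray in the frame of rails_top between -0.005 and 0.005 m)) and x of baking_tray in the frame of tray_rack between -0.009 and 0.009 m and y of baking_tray in the frame of tray_rack between -0.009 and 0.009 m and angle between the x axis of baking_tray and the x axis of tray_rack, either way round below 0.1 rad and x of tray_grip in the frame of tray_rack below -0.08 m and angle between baking_tray's own z axis and vertical below 0.06 rad and linear speed of baking_tray below 0.02 m/s and value of joint keeper below 0.15 rad); the robot touches nothing.
It fails at once if the tin is shifted by more than 30 mm or knocked over (distance of food_tin from where it was at the start of the episode above 0.03 m or angle between food_tin's own z axis and vertical above 0.5 rad).
It fails at once if the jar is shifted by more than 30 mm or knocked over (distance of honey_jar from where it was at the start of the episode above 0.03 m or angle between honey_jar's own z axis and vertical above 0.5 rad).
It fails at once if the pepper mill is shifted by more than 30 mm or knocked over (distance of pepper_mill from where it was at the start of the episode above 0.03 m or angle between pepper_mill's own z axis and vertical above 0.5 rad).
It also fails if it takes over 50 s, if anything falls off the work surface, if the arm or the gripper's body presses on something with over 40 N, if the wrist force passes 120 N, or if a joint passes its speed limit or range.

## Working session

There is one attempt and no reset: what is moved stays moved. The work goes in short steps, Python scripts to look and compute and a tool call to move; the robot and the scene stay as the last step left them, time stands still between calls to the robot, and variables do not carry over. Pictures are saved under pics/ and viewed, at most 10 in all, crops included, and the job is handed in when it is done.

Besides the shell and the picture viewer there is one more tool, called after "Emit:" as name(argument=value, ...) on one line, values as JSON. move_arm: Moves the arm, as the interface text tells. Shift numbers are shares of 0.25 m and turn numbers shares of 180 degrees, none past 1 either way. Its arguments: {"type":"object","properties":{"rows":{"type":"array","items":{"type":"object","properties":{"dx":{"type":"number","minimum":-1,"maximum":1},"dy":{"type":"number","minimum":-1,"maximum":1},"dz":{"type":"number","minimum":-1,"maximum":1},"twist":{"type":"number","minimum":-1,"maximum":1}}}},"jaw":{"type":"number"},"force":{"type":"number"}},"required":["rows"]}

```bash
mkdir -p pics; cat > h.py <<'E'
import numpy as np, cv2
from cell import state, optics, ticket
def grab(n):
    p,d=optics.capture(n); np.savez(f'{n}.npz',p=p,d=d); return p,d
def load(n):
    z=np.load(f'{n}.npz'); return z['p'],z['d']
def cam(n):
    i=optics.camera_info(n); K=np.array([[i['fx'],0,i['cx']],[0,i['fy'],i['cy']],[0,0,1.]])
    return K,cv2.Rodrigues(np.array(i['rvec'],float))[0],np.array(i['tvec'],float).ravel()
def cloud(n,d):
    K,R,t=cam(n); v,u=np.indices(d.shape)
    c=np.stack([(u-K[0,2])/K[0,0]*d,(v-K[1,2])/K[1,1]*d,d],-1)
    w=(c-t)@R; w[d<=0]=np.nan; return w
def proj(n,P):
    K,R,t=cam(n); c=np.atleast_2d(P)@R.T+t; q=c@K.T; return q[:,:2]/q[:,2:]
E
python3 - <<'E'
from h import *
ps=[]
for n in('side','top'):
    p,d=grab(n); cv2.imwrite(f'pics/{n}0.png',p[...,::-1]); K,R,t=cam(n); print(n,-R.T@t,R[2],(d>0).mean())
print(state())
E
```

```text
side [ 189.21059641 -902.37010048  876.18753091] [ 0.34950949  0.72552064 -0.59284307] 0.9959481292517007
top [ 454.69061597  -64.05091922 1187.21698913] [ 0.16288216  0.00894829 -0.98660495] 0.995875850340136
{'time_s': 0.1, 'q': array([-1.05348052,  0.50823681, -0.23749191,  1.50105134,  0.12567827,
        1.14888732, -0.15478773]), 'dq': array([ 9.01862165e-05, -2.08717772e-03,  7.55854298e-04, -3.30130233e-03,
       -6.37283489e-04,  3.30586408e-04,  2.67359746e-04]), 'effort': array([-3.86980159e-03, -6.21837473e+01, -2.19417371e+00, -2.50202411e+01,
        1.25738815e-02,  7.86582503e-03,  2.80604417e-05]), 'tcp_pos': array([250.11340203, 572.40128243, 303.11928491]), 'eef_rot': array([ 2.04464426e-01,  9.78873668e-01, -7.85923021e-04, -1.48635029e-04]), 'contact_force': array([-0.47079575, -0.09654493, -0.19476095]), 'ft_torque': array([ 0.03008559, -0.01661227,  0.03030988]), 'grasp_force': 0.0, 'grip_width': 0.9993015779211909}
```

View pics/side0.png

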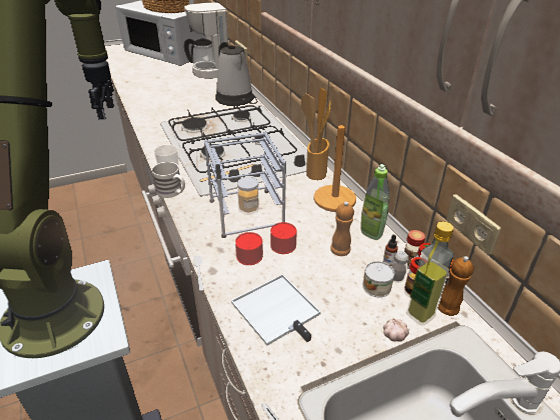

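View pics/top0.png

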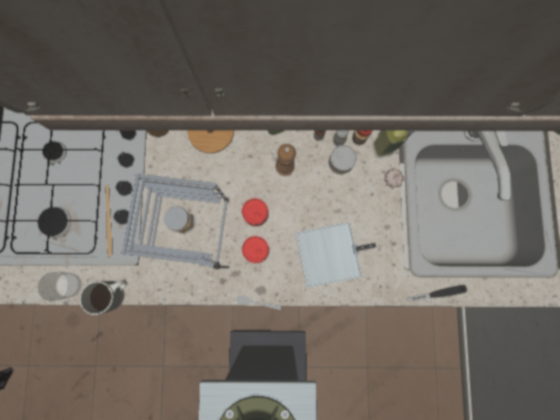

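Candidates:
- **Tray:** top (328,255), side (275,310), with its handle at top (366,247). The knife at top (445,292) is not it.
- **Under the rack:** top (178,218), side (248,193). It looks like the honey jar.
- **Other items:** tin at side (378,278), red tins excluded, and two mills at side (343,230) and (457,285).

I'll measure these now.

```bash
python3 - <<'E'
from h import *
im=[]
for n in('side','top'):
    p,d=load(n); w=cloud(n,d)
    def at(u,v,r=2): return np.nanmedian(w[v-r:v+r+1,u-r:u+r+1].reshape(-1,3),0).round(1)
    print(n,cam(n)[0][0,0])
    pts=[(248,183),(275,310),(302,328),(378,270),(343,208),(249,240),(283,230)] if n=='side' else [(178,218),(328,255),(366,247),(343,155),(287,150),(255,212),(255,250),(222,267),(222,195)]
    for q in pts: print(q,at(*q))
    # tray: pixels in box around, x y window
    X,Y,Z=w[...,0],w[...,1],w[...,2]
    c=at(*( (275,310) if n=='side' else (328,255)))
    m=(np.hypot(X-c[0],Y-c[1])<170)&(Z<40)
    g=p.astype(int); 
    tm=m&(g.min(-1)>0)&((g[...,2]-g[...,0])>5)&(Z<25)&(np.hypot(X-c[0],Y-c[1])<130)
    tm=cv2.morphologyEx(tm.astype(np.uint8),cv2.MORPH_OPEN,np.ones((3,3)))>0
    P=w[tm]; r=cv2.minAreaRect(P[:,:2].astype(np.float32)); print('tray',tm.sum(),r,np.percentile(P[:,2],[5,50,95]).round(1))
    hm=m&(g.max(-1)<70)&(Z>15); P=w[hm]; 
    if len(P): print('handle',len(P),np.median(P,0).round(1),cv2.minAreaRect(P[:,:2].astype(np.float32)))
    # rack top slice
    for lo,hi in((210,232),(195,216),(233,280)):
        s=(Z>lo)&(Z<hi)&(Y>50)&(Y<420)&(X>300)&(X<650); P=w[s]
        print('slice',lo,len(P),P.min(0).round(0),P.max(0).round(0))
p,d=load('side'); a=cv2.resize(p[110:250,180:320],(560,560),interpolation=cv2.INTER_CUBIC); cv2.imwrite('pics/rack_side.png',a[...,::-1])
p,d=load('top'); a=cv2.resize(p[150:300,110:390],None,fx=2.8,fy=2.8,interpolation=cv2.INTER_CUBIC); cv2.imwrite('pics/top_crop.png',a[...,::-1])
E
```

```text
side 457.87812473421866
(248, 183) [590.2 214.5 102.5]
(275, 310) [ 495.2 -204.8    3.9]
(302, 328) [ 520.1 -303.4   34.7]
(378, 270) [ 771.7 -232.7   55.5]
(343, 208) [748.1 -80.1 157.6]
(249, 240) [513.1  12.7  56.6]
(283, 230) [617.8  14.5  55.4]
tray 545 ((496.5748596191406, -200.54437255859375), (156.7371826171875, 161.7303466796875), 10.991528511047363) [1.5 4.1 7.8]
handle 127 [ 516.7 -312.2   31. ] ((518.1856079101562, -304.2899475097656), (14.387712478637695, 52.72099685668945), 12.619884490966797)
slice 210 369 [456.  76. 210.] [650. 312. 232.]
slice 195 384 [456.  76. 196.] [650. 313. 216.]
slice 233 71 [454.  74. 233.] [479. 125. 275.]
top 408.8222928210891
(178, 218) [589.8 213.8 103.8]
(328, 255) [ 496.8 -196.3    3.1]
(366, 247) [ 518.2 -299.9   35. ]
(343, 155) [ 778.4 -238.    55.9]
(287, 150) [758.9 -76.4 169.4]
(255, 212) [612.9  11.5  56.2]
(255, 250) [507.8  10.2  55.3]
(222, 267) [460.4  81.  161.4]
(222, 195) [651.8  98.1  97.9]
tray 2864 ((499.0316162109375, -197.802001953125), (153.1886444091797, 156.4311981201172), 11.57091999053955) [0.2 4.  7.7]
slice 210 892 [458.  80. 210.] [650. 314. 232.]
slice 195 927 [458.  80. 195.] [650. 302. 216.]
slice 233 114 [456.  78. 233.] [478. 129. 274.]
```

View pics/rack_side.png

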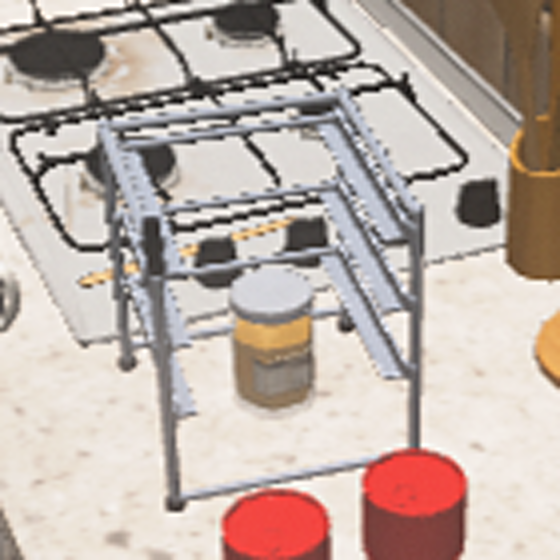

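View pics/top_crop.png

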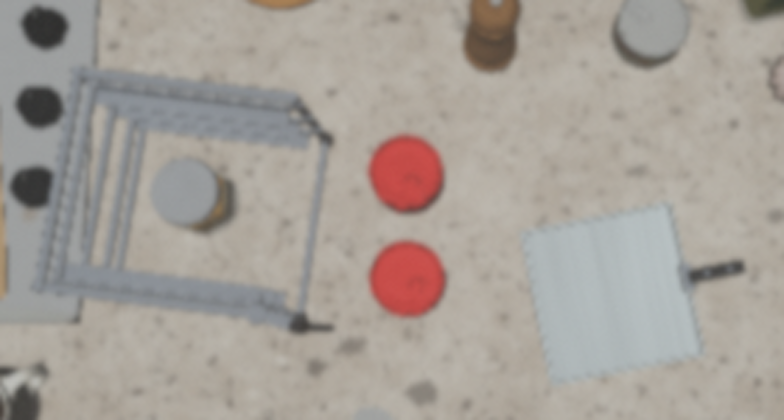

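The side crop shows the honey jar under the rack at (275,340), with its lid at 103 mm, so the tray goes on the middle rails. The front is open towards world -y. The top crop shows the keeper crank open at (315,325), and the tray with its handle at (715,270) is the right one. Next I'll fit the rack, tray and keeper precisely.

```bash
cat >> h.py <<'E'
from scipy.optimize import least_squares
def box(p,lo,hi): return np.linalg.norm(np.maximum(np.maximum(lo-p,p-hi),0),axis=-1)
def rackd(P,c):
    a=c[2]; ex=np.array([np.cos(a),np.sin(a)]); q=P[:,:2]-c[:2]
    p=np.c_[q@ex,q@[-ex[1],ex[0]],P[:,2]]; D=[]
    for s in(-1,1):
        for sx in(-94,94): D.append(np.abs(np.hypot(p[:,0]-sx,p[:,1]-s*93)-5)+np.maximum(p[:,2]-225,0))
        for h in(80,140,200):
            for l,u in(((-89,84,h-2),(89,85,h+14)),((-89,70,h-2),(89,84,h))):
                l,u=np.array(l,float),np.array(u,float)
                if s<0: l[1],u[1]=-u[1],-l[1]
                D.append(box(p,l,u))
    return np.min(D,0),p
def fitrack(W,c0):
    c=np.array(c0,float)
    for k in range(3):
        d,p=rackd(W,c); m=(np.abs(p[:,1])>62)&(np.abs(p[:,1])<108)&(np.abs(p[:,0])<108)&(W[:,2]>60)&(W[:,2]<226)
        r=least_squares(lambda v:rackd(W[m],v)[0],c,loss='soft_l1',f_scale=2,x_scale=[1,1,.01],diff_step=1e-4); c=r.x
    return c,m.sum(),np.median(r.fun)
E
python3 - <<'E'
from h import *
for n in('side','top'):
    p,d=load(n); w=cloud(n,d); W=w[~np.isnan(w[...,0])]
    c,k,e=fitrack(W,[555,205,np.radians(83)]); print(n,c.round(1),np.degrees(c[2]).round(2),k,e.round(2))
    a=c[2]; ex=np.array([np.cos(a),np.sin(a)]); ey=np.array([-ex[1],ex[0]])
    h=c[:2]-94*ex+93*ey; 
    P=W[(W[:,2]>240)&(W[:,2]<280)&(np.hypot(*(W[:,:2]-h).T)<70)]; m=np.median(P,0); v=m[:2]-h
    print('hinge',h.round(1),'peg',m.round(1),(P.max(0)+P.min(0))/2,'rackvec',v@ex,v@ey)
    g=p.astype(int); m=(np.hypot(w[...,0]-518,w[...,1]+303)<45)&(g.max(-1)<90)&(w[...,2]>20)
    P=w[m][:,:2]; print('handle',m.sum(),cv2.minAreaRect(P.astype(np.float32)),P.mean(0))
    if n=='top':
        # ortho: tray edges via rim points
        Q=W[(np.hypot(W[:,0]-498,W[:,1]+199)<125)&(W[:,2]>2.5)&(W[:,2]<16)]; print('rim',len(Q),cv2.minAreaRect(Q[:,:2].astype(np.float32)))
E
```

```text
side [573.6 201.9   1.5] 83.65 1827 1.56
hinge [470.8 118.8] peg [459.   77.9 258.7] [460.35669064  79.65816713 257.7172394 ] rackvec -41.93798897451883 7.136303685328557
handle 146 ((518.3084716796875, -303.68505859375), (14.465057373046875, 53.71358108520508), 11.472660064697266) [ 517.05663185 -307.7440803 ]
top [574.6 202.7   1.5] 83.45 2424 2.14
hinge [471.4 119.9] peg [462.1  81.8 270.4] [466.82966957  98.65083322 257.31099963] rackvec -38.982944486810474 4.951395639783998
handle 32 ((520.0338745117188, -298.0977783203125), (6.7595319747924805, 48.907867431640625), 12.145795822143555) [ 519.64374818 -296.76856301]
rim 3074 ((498.237548828125, -196.982177734375), (246.9656982421875, 244.2064971923828), 15.982963562011719)
```

Rack centre is about (574, 202), heading 83.5°. The tray grip is at (519, -307), with tray x heading 101.5°. Both agree between the two cameras and with the given sizes. I'll raise the arm and travel over.

Emit:
move_arm(rows=[{"dz": -0.4},{"dz": -0.4},{"dz": -0.4},{"dx": -0.8,"dy": -0.93,"dz": -0.4},{"dx": -0.8,"dy": -0.93,"dz": -0.4},{"dx": -0.8,"dy": -0.93,"dz": -0.4},{"dx": -0.8,"dy": -0.93,"dz": -0.4},{"dx": -0.8,"dy": -0.93,"dz": -0.4},{"dx": -0.8,"dy": -0.93,"dz": -0.4},{"dx": -0.8,"dy": -0.93,"dz": -0.4},{"dx": -0.8,"dy": -0.93,"dz": -0.4}], jaw=1, force=80)

```text
$.rows[0]: bad value
```

Emit:
move_arm(rows=[{"dx": -0.85,"dy": -0.9},{"dx": -0.85,"dy": -0.9},{"dx": -0.85,"dy": -0.9},{"dx": -0.85,"dy": -0.9},{"dx": -0.85,"dy": -0.9},{"dx": -0.85,"dy": -0.9},{"dx": -0.85,"dy": -0.9},{"dx": -0.85,"dy": -0.9}])

```text
$.rows[0]: bad value
```

```bash
cat >> h.py <<'E'
from scipy.spatial.transform import Rotation as Ro
def plan(*T):
    "shares to reach (x,y,z[,heading deg of tool y]) from present pose"
    s=state(); R=Ro.from_quat(s['eef_rot']).as_matrix(); hd=np.degrees(np.arctan2(R[1,1],R[0,1]))
    print('t',round(s['time_s'],2),s['tcp_pos'].round(1),'hd',hd.round(2),'w',round(s['grip_width'],3),'F',s['contact_force'].round(1),round(s['grasp_force'],1))
    for t in T:
        d=R.T@(np.array(t[:3])-s['tcp_pos'])/250; tw=0
        if len(t)>3: tw=-((t[3]-hd+90)%180-90)/180
        print(t,d.round(3),'twist',round(tw,4))
E
python3 -c "
from h import *
plan((518.9,-306.6,180,11.5),(518.9,-306.6,80,11.5))"
```

```text
t 0.1 [250.1 572.4 303.1] hd 66.4 w 0.999 F [-0.5 -0.1 -0.2] 0.0
(518.9, -306.6, 180, 11.5) [-2.393 -2.791  0.497] twist 0.305
(518.9, -306.6, 80, 11.5) [-2.393 -2.79   0.897] twist 0.305
```

All four keys are evidently required in every row.

Emit:
move_arm(rows=[{"dx": 0,"dy": 0,"dz": -0.4,"twist": 0},{"dx": 0,"dy": 0,"dz": -0.4,"twist": 0},{"dx": -0.8,"dy": -0.93,"dz": -0.4,"twist": 0},{"dx": -0.8,"dy": -0.93,"dz": -0.4,"twist": 0},{"dx": -0.8,"dy": -0.93,"dz": -0.4,"twist": 0},{"dx": -0.8,"dy": -0.93,"dz": -0.4,"twist": 0},{"dx": -0.8,"dy": -0.93,"dz": -0.4,"twist": 0},{"dx": -0.8,"dy": -0.93,"dz": -0.4,"twist": 0},{"dx": -0.8,"dy": -0.93,"dz": -0.4,"twist": 0},{"dx": -0.8,"dy": -0.93,"dz": -0.4,"twist": 0},{"dx": -0.8,"dy": -0.93,"dz": -0.4,"twist": 0}], jaw=1, force=80)

```text
time_s: 1.02
tcp_pos: [341.9, 275.2, 404.2]
eef_rot: [0.208, 0.978, -0.001, 0.001]
contact_force: [0.3, -0.3, 0.0]
grip_width: 1.002
grasp_force: 0.0
```

Emit:
move_arm(rows=[{"dx": -0.85,"dy": -0.9,"dz": 0,"twist": 0},{"dx": -0.85,"dy": -0.9,"dz": 0,"twist": 0},{"dx": -0.85,"dy": -0.9,"dz": 0,"twist": 0},{"dx": -0.85,"dy": -0.9,"dz": 0,"twist": 0},{"dx": -0.85,"dy": -0.9,"dz": 0,"twist": 0},{"dx": -0.85,"dy": -0.9,"dz": 0,"twist": 0},{"dx": -0.85,"dy": -0.9,"dz": 0,"twist": 0},{"dx": -0.85,"dy": -0.9,"dz": 0,"twist": 0},{"dx": -0.85,"dy": -0.9,"dz": 0,"twist": 0}])

```text
time_s: 1.77
tcp_pos: [446.2, -15.4, 403.5]
eef_rot: [0.207, 0.978, -0.001, 0.0]
contact_force: [0.2, 1.0, 0.1]
grip_width: 1.001
grasp_force: 0.0
```

```bash
python3 -c "
from h import *
plan((518.9,-306.6,180,11.5),(518.9,-306.6,80,11.5))"
```

```text
t 1.77 [446.2 -15.4 403.5] hd 66.06 w 1.001 F [0.2 1.  0.1] 0.0
(518.9, -306.6, 180, 11.5) [-0.738 -0.945  0.896] twist 0.3031
(518.9, -306.6, 80, 11.5) [-0.738 -0.945  1.296] twist 0.3031
```

Emit:
move_arm(rows=[{"dx": -0.738,"dy": -0.945,"dz": 0.5,"twist": 0.303},{"dx": -0.738,"dy": -0.945,"dz": 0.5,"twist": 0.303},{"dx": -0.738,"dy": -0.945,"dz": 0.5,"twist": 0.303},{"dx": -0.738,"dy": -0.945,"dz": 0.5,"twist": 0.303},{"dx": -0.738,"dy": -0.945,"dz": 0.5,"twist": 0.303},{"dx": -0.738,"dy": -0.945,"dz": 0.5,"twist": 0.303},{"dx": -0.738,"dy": -0.945,"dz": 0.5,"twist": 0.303},{"dx": -0.738,"dy": -0.945,"dz": 0.9,"twist": 0.303},{"dx": -0.738,"dy": -0.945,"dz": 0.9,"twist": 0.303},{"dx": -0.738,"dy": -0.945,"dz": 0.9,"twist": 0.303},{"dx": -0.738,"dy": -0.945,"dz": 0.9,"twist": 0.303},{"dx": -0.738,"dy": -0.945,"dz": 0.9,"twist": 0.303}])

```text
time_s: 2.77
tcp_pos: [519.7, -300.2, 177.2]
eef_rot: [0.63, 0.777, -0.0, -0.002]
contact_force: [0.4, 0.2, -0.8]
grip_width: 1.0
grasp_force: 0.0
```

```bash
python3 -c "
from h import *
plan((518.9,-306.6,80,11.5))"
```

```text
t 2.77 [ 519.7 -300.2  177.2] hd 11.92 w 1.0 F [ 0.4  0.2 -0.8] 0.0
(518.9, -306.6, 80, 11.5) [-0.026 -0.007  0.389] twist 0.0023
```

Emit:
move_arm(rows=[{"dx": 0,"dy": 0,"dz": 0,"twist": 0},{"dx": 0,"dy": 0,"dz": 0,"twist": 0},{"dx": 0,"dy": 0,"dz": 0,"twist": 0}])

```text
time_s: 3.02
tcp_pos: [520.7, -301.6, 181.3]
eef_rot: [0.63, 0.777, 0.001, 0.002]
contact_force: [-0.2, -0.3, -0.1]
grip_width: 1.004
grasp_force: 0.0
```

```bash
python3 -c "
from h import *
plan((518.9,-306.6,80,11.5))
p,d=grab('side');q=p[270:370,220:360]
cv2.imwrite('pics/pregrasp.png',cv2.resize(q,None,fx=4,fy=4,interpolation=2)[...,::-1])"
```

```text
t 3.02 [ 520.7 -301.6  181.3] hd 11.93 w 1.004 F [-0.2 -0.3 -0.1] 0.0
(518.9, -306.6, 80, 11.5) [-0.017 -0.013  0.405] twist 0.0024
```

View pics/pregrasp.png

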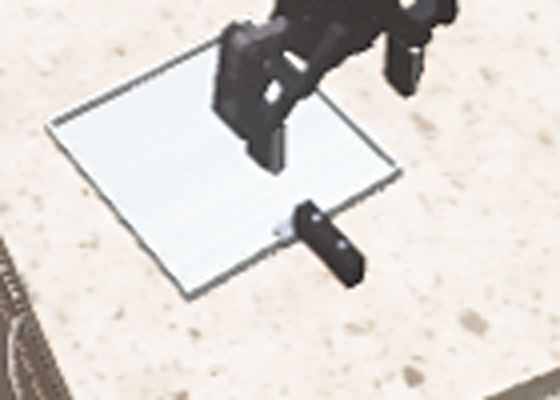

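The crop shows the fingers straddling above the handle, which is at (330,245), so it is aligned. I'll go down and close.

Emit:
move_arm(rows=[{"dx": -0.017,"dy": -0.01,"dz": 0.2,"twist": 0.002},{"dx": -0.017,"dy": -0.01,"dz": 0.3,"twist": 0.002},{"dx": -0.017,"dy": -0.01,"dz": 0.4,"twist": 0.002},{"dx": -0.017,"dy": -0.01,"dz": 0.4,"twist": 0.002},{"dx": -0.017,"dy": -0.01,"dz": 0.4,"twist": 0.002},{"dx": -0.017,"dy": -0.01,"dz": 0.4,"twist": 0.002}])

```text
time_s: 3.57
tcp_pos: [518.9, -307.2, 80.9]
eef_rot: [0.633, 0.774, 0.0, 0.001]
contact_force: [-0.7, 0.5, 0.7]
grip_width: 1.001
grasp_force: 0.0
```

Emit:
move_arm(rows=[{"dx": 0,"dy": 0,"dz": 0,"twist": 0},{"dx": 0,"dy": 0,"dz": 0,"twist": 0},{"dx": 0,"dy": 0,"dz": 0,"twist": 0},{"dx": 0,"dy": 0,"dz": 0,"twist": 0},{"dx": 0,"dy": 0,"dz": 0,"twist": 0},{"dx": 0,"dy": 0,"dz": 0,"twist": 0},{"dx": 0,"dy": 0,"dz": 0,"twist": 0},{"dx": 0,"dy": 0,"dz": 0,"twist": 0}], jaw=0, force=80)

```text
time_s: 4.23
tcp_pos: [518.4, -306.7, 79.4]
eef_rot: [0.633, 0.774, 0.0, 0.0]
contact_force: [0.1, 0.8, 4.6]
grip_width: 0.151
grasp_force: 78.3
```

```bash
python3 -c "
from h import *
plan((518.9,-306.6,80,11.5))"
```

```text
t 4.23 [ 518.4 -306.7   79.4] hd 11.51 w 0.151 F [0.1 0.8 4.6] 78.3
(518.9, -306.6, 80, 11.5) [ 0.     0.002 -0.002] twist 0.0
```

Gripped: about 13 mm opening at 78 N. I'll lift, then move in front of the rack and turn.

Emit:
move_arm(rows=[{"dx": 0,"dy": 0,"dz": -0.1,"twist": 0},{"dx": 0,"dy": 0,"dz": -0.2,"twist": 0},{"dx": 0,"dy": 0,"dz": -0.3,"twist": 0},{"dx": 0,"dy": 0,"dz": -0.45,"twist": 0},{"dx": 0.1,"dy": 0.03,"dz": -0.596,"twist": 0.02},{"dx": 0.2,"dy": 0.06,"dz": -0.596,"twist": 0.04},{"dx": 0.32,"dy": 0.1,"dz": -0.596,"twist": 0.06},{"dx": 0.44,"dy": 0.14,"dz": -0.596,"twist": 0.08},{"dx": 0.56,"dy": 0.18,"dz": -0.596,"twist": 0.1},{"dx": 0.68,"dy": 0.21,"dz": -0.596,"twist": 0.1},{"dx": 0.77,"dy": 0.24,"dz": -0.596,"twist": 0.1},{"dx": 0.77,"dy": 0.24,"dz": -0.596,"twist": 0.1}])

```text
time_s: 5.23
tcp_pos: [538.9, -99.4, 226.8]
eef_rot: [0.743, 0.669, 0.001, -0.002]
contact_force: [0.5, 0.4, -2.1]
grip_width: 0.148
grasp_force: 78.5
```

Emit:
move_arm(rows=[{"dx": 0,"dy": 0,"dz": 0,"twist": 0},{"dx": 0,"dy": 0,"dz": 0,"twist": 0},{"dx": 0,"dy": 0,"dz": 0,"twist": 0}])

```text
time_s: 5.48
tcp_pos: [538.0, -107.4, 227.8]
eef_rot: [0.747, 0.665, -0.0, 0.0]
contact_force: [-0.8, 0.3, -2.1]
grip_width: 0.145
grasp_force: 78.4
```

```bash
cat >> h.py <<'E'
def torack(P,c=(574,202,np.radians(83.5))):
    a=c[2]; ex=np.array([np.cos(a),np.sin(a)]); q=np.atleast_2d(P)[:,:2]-np.array(c[:2])
    return np.c_[q@ex,q@[-ex[1],ex[0]],np.atleast_2d(P)[:,2]]
E
python3 - <<'E'
from h import *
plan((538.9,-106,228,-6.5))
for n in('side','top'):
    p,d=grab(n); cv2.imwrite(f'pics/{n}1.png',p[...,::-1]); w=cloud(n,d); r=torack(w.reshape(-1,3)).reshape(w.shape); g=p.astype(int)
    m=(r[...,0]<-108)&(r[...,0]>-300)&(np.abs(r[...,1])<105)&(w[...,2]>135)&(w[...,2]<170)&(g.min(-1)>110)
    P=w[m]; q=r[m]; print(n,m.sum(),cv2.minAreaRect(P[:,:2].astype(np.float32)),'rack ext',np.percentile(q,[1,99],axis=0).round(1).tolist())
    k=(q[:,2]<np.percentile(q[:,2],80)); A=np.c_[q[k][:,:2],np.ones(k.sum())]; print('plane',np.linalg.lstsq(A,q[k][:,2],rcond=None)[0],np.median(q[:,2]))
    print('rack',fitrack(w[~np.isnan(w[...,0])],[574,202,np.radians(83.5)]))
E
```

```text
t 5.48 [ 538.  -107.4  227.8] hd -6.6 w 0.145 F [-0.8  0.3 -2.1] 78.4
(538.9, -106, 228, -6.5) [ 0.006  0.003 -0.001] twist -0.0005
side 1150 ((539.1654663085938, 2.8293228149414062), (177.87353515625, 169.3390350341797), 88.98486328125) rack ext [[-282.7, -76.0, 147.7], [-120.1, 100.9, 163.1]]
plane [-4.11634148e-03 -6.61179682e-03  1.51448171e+02] 152.66420987803062
rack (array([572.68812685, 200.33083874,   1.44892563]), np.int64(665), np.float64(1.9103719726638473))
top 2686 ((542.2144165039062, 19.744056701660156), (131.3443145751953, 181.77308654785156), 82.89376831054688) rack ext [[-242.0, -77.7, 147.6], [-120.7, 78.7, 162.6]]
plane [-1.65810631e-03 -9.61055746e-04  1.51192004e+02] 152.11598274350973
rack (array([574.25179121, 202.4215853 ,   1.45961266]), np.int64(2447), np.float64(2.1317209312087533))
```

View pics/top1.png

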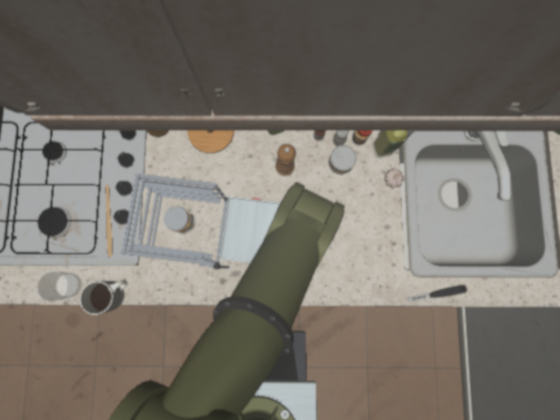

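View pics/side1.png

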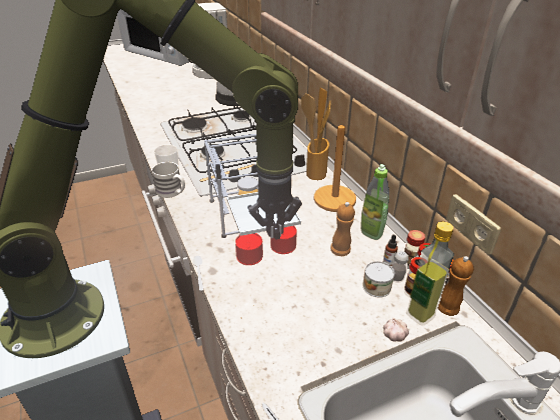

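The pictures show the tray level and square before the rack: top (252,230), side (260,215). Measured underside is about 148 mm, with edges at rack y = -78 to +79. I'll slide it in.

Emit:
move_arm(rows=[{"dx": 0.06,"dy": 0.003,"dz": 0,"twist": 0},{"dx": 0.12,"dy": 0.003,"dz": 0,"twist": 0},{"dx": 0.18,"dy": 0.003,"dz": 0,"twist": 0},{"dx": 0.24,"dy": 0.003,"dz": 0,"twist": 0},{"dx": 0.3,"dy": 0.003,"dz": 0,"twist": 0},{"dx": 0.36,"dy": 0.003,"dz": 0,"twist": 0},{"dx": 0.4,"dy": 0.003,"dz": 0,"twist": 0},{"dx": 0.4,"dy": 0.003,"dz": 0,"twist": 0},{"dx": 0.4,"dy": 0.003,"dz": 0,"twist": 0}])

```text
time_s: 6.33
tcp_pos: [550.4, -7.3, 227.8]
eef_rot: [0.746, 0.666, -0.0, 0.0]
contact_force: [-1.3, -0.6, -1.8]
grip_width: 0.152
grasp_force: 78.5
```

```bash
python3 -c "
from h import *
plan((560.8,85.7,228,-6.5),(561.7,93.7,220,-6.5))
for n in('top',):
    p,d=grab(n);w=cloud(n,d);r=torack(w.reshape(-1,3)).reshape(w.shape);g=p.astype(int)
    for a,b in((-90,-60),(-60,-30)):
        m=(r[...,0]<b)&(r[...,0]>a)&(np.abs(r[...,1])<83)&(w[...,2]>142)&(w[...,2]<170)
        print(n,a,np.percentile(r[m],[1,50,99],axis=0).round(1).tolist())
"
```

```text
t 6.33 [550.4  -7.3 227.8] hd -6.49 w 0.152 F [-1.3 -0.6 -1.8] 78.5
(560.8, 85.7, 228, -6.5) [ 0.374 -0.001 -0.001] twist 0.0001
(561.7, 93.7, 220, -6.5) [ 0.406 -0.001  0.031] twist 0.0001
top -90 [[-86.9, -78.1, 147.8], [-67.2, -38.5, 152.3], [-60.2, 49.5, 160.0]]
top -60 [[-59.6, -76.5, 147.7], [-44.8, -4.3, 152.0], [-30.2, 66.8, 156.4]]
```

No contact so far. I'll continue in, lower, then press home gently.

Emit:
move_arm(rows=[{"dx": 0.06,"dy": 0,"dz": 0,"twist": 0},{"dx": 0.12,"dy": 0,"dz": 0,"twist": 0},{"dx": 0.18,"dy": 0,"dz": 0,"twist": 0},{"dx": 0.24,"dy": 0,"dz": 0,"twist": 0},{"dx": 0.3,"dy": 0,"dz": 0,"twist": 0},{"dx": 0.34,"dy": 0,"dz": 0,"twist": 0},{"dx": 0.36,"dy": 0,"dz": 0,"twist": 0},{"dx": 0.36,"dy": 0,"dz": 0,"twist": 0},{"dx": 0.36,"dy": 0,"dz": 0,"twist": 0}])

```text
time_s: 7.13
tcp_pos: [560.6, 81.6, 227.9]
eef_rot: [0.746, 0.666, -0.0, 0.0]
contact_force: [-0.3, -0.8, -1.7]
grip_width: 0.144
grasp_force: 78.5
```

Emit:
move_arm(rows=[{"dx": 0,"dy": 0,"dz": 0.012,"twist": 0},{"dx": 0,"dy": 0,"dz": 0.024,"twist": 0},{"dx": 0,"dy": 0,"dz": 0.028,"twist": 0},{"dx": 0,"dy": 0,"dz": 0.028,"twist": 0},{"dx": 0,"dy": 0,"dz": 0.028,"twist": 0}])

```text
time_s: 7.55
tcp_pos: [560.6, 82.3, 220.8]
eef_rot: [0.746, 0.666, -0.0, -0.0]
contact_force: [1.0, 0.1, -2.0]
grip_width: 0.147
grasp_force: 78.5
```

```bash
python3 -c "
from h import *
plan((561.7,93.7,220,-6.5))"
```

```text
t 7.55 [560.6  82.3 220.8] hd -6.52 w 0.147 F [ 1.   0.1 -2. ] 78.5
(561.7, 93.7, 220, -6.5) [ 0.046 -0.001  0.003] twist -0.0001
```

Emit:
move_arm(rows=[{"dx": 0.02,"dy": 0,"dz": 0.004,"twist": 0},{"dx": 0.03,"dy": 0,"dz": 0.004,"twist": 0},{"dx": 0.03,"dy": 0,"dz": 0.004,"twist": 0}])

```text
time_s: 7.8
tcp_pos: [561.6, 91.3, 219.8]
eef_rot: [0.746, 0.666, 0.0, -0.0]
contact_force: [0.4, 0.2, -1.2]
grip_width: 0.149
grasp_force: 78.5
```

Emit:
move_arm(rows=[{"dx": 0.008,"dy": 0,"dz": 0.004,"twist": 0},{"dx": 0.012,"dy": 0,"dz": 0.004,"twist": 0},{"dx": 0.012,"dy": 0,"dz": 0.004,"twist": 0}])

```text
time_s: 8.05
tcp_pos: [562.0, 92.6, 219.4]
eef_rot: [0.746, 0.666, 0.0, 0.0]
contact_force: [-1.6, -2.3, 4.3]
grip_width: 0.15
grasp_force: 79.4
```

Emit:
move_arm(rows=[{"dx": 0.008,"dy": 0,"dz": 0,"twist": 0},{"dx": 0.012,"dy": 0,"dz": 0,"twist": 0},{"dx": 0.012,"dy": 0,"dz": 0,"twist": 0}])

```text
time_s: 8.3
tcp_pos: [562.4, 94.2, 219.4]
eef_rot: [0.747, 0.665, -0.0, 0.001]
contact_force: [-1.4, -8.5, 6.2]
grip_width: 0.15
grasp_force: 79.6
```

```bash
python3 -c "
from h import *
plan((561.7,93.7,220,-6.5))
print(state()['effort'].round(1))"
```

```text
t 8.3 [562.4  94.2 219.4] hd -6.58 w 0.15 F [-1.4 -8.5  6.2] 79.6
(561.7, 93.7, 220, -6.5) [-0.002 -0.003 -0.002] twist -0.0005
[ -3.9 -53.8   3.8 -20.8  -1.9  -0.3  -0.2]
```

The tray is home: 8.5 N against the stop at the expected position, resting on the rails. I'll release, lift, and go above the keeper peg at about (461, 81).

Emit:
move_arm(rows=[{"dx": 0,"dy": 0,"dz": 0,"twist": 0},{"dx": 0,"dy": 0,"dz": 0,"twist": 0},{"dx": 0,"dy": 0,"dz": 0,"twist": 0},{"dx": 0,"dy": 0,"dz": 0,"twist": 0},{"dx": 0,"dy": 0,"dz": 0,"twist": 0}], jaw=0.6, force=20)

```text
time_s: 8.72
tcp_pos: [562.1, 96.6, 218.7]
eef_rot: [0.746, 0.666, 0.0, -0.0]
contact_force: [0.2, -0.3, -0.2]
grip_width: 0.604
grasp_force: 0.0
```

Emit:
move_arm(rows=[{"dx": 0,"dy": 0,"dz": -0.08,"twist": 0},{"dx": 0,"dy": 0,"dz": -0.2,"twist": 0},{"dx": 0,"dy": 0,"dz": -0.35,"twist": 0},{"dx": 0,"dy": 0,"dz": -0.52,"twist": 0},{"dx": 0,"dy": 0,"dz": -0.58,"twist": 0},{"dx": 0,"dy": 0,"dz": -0.58,"twist": 0},{"dx": 0,"dy": 0,"dz": -0.58,"twist": 0},{"dx": 0,"dy": 0,"dz": -0.58,"twist": 0}])

```text
time_s: 9.38
tcp_pos: [561.7, 96.4, 363.0]
eef_rot: [0.746, 0.666, -0.0, -0.001]
contact_force: [0.0, 0.2, -0.9]
grip_width: 0.599
grasp_force: 0.0
```

```bash
python3 - <<'E'
from h import *
plan((460.6,80.8,362,-6.5),(460.6,80.8,312,-6.5))
for n in('side','top'):
    p,d=grab(n);w=cloud(n,d);r=torack(w.reshape(-1,3)).reshape(w.shape)
    m=(np.abs(r[...,0])<100)&(np.abs(r[...,1])<68)&(w[...,2]>125)&(w[...,2]<170)
    q=r[m]; print(n,m.sum(),np.percentile(q,[1,50,99],axis=0).round(1).tolist())
    P=r[(w[...,2]>245)&(w[...,2]<280)&(np.hypot(r[...,0]+133,r[...,1]-99)<25)]
    if len(P): print('peg rack',len(P),np.median(P,0).round(1),P.min(0).round(1),P.max(0).round(1))
E
```

```text
t 9.38 [561.7  96.4 363. ] hd -6.47 w 0.599 F [ 0.   0.2 -0.9] 0.0
(460.6, 80.8, 362, -6.5) [-0.108 -0.395  0.005] twist 0.0002
(460.6, 80.8, 312, -6.5) [-0.108 -0.395  0.205] twist 0.0002
side 1315 [[-81.0, -66.5, 141.2], [2.1, -0.2, 144.7], [85.5, 65.1, 155.6]]
peg rack 49 [-135.1   99.9  261.1] [-140.6   94.3  245.6] [-123.1  104.8  272.8]
top 36 [[-88.8, 7.1, 140.7], [-65.8, 64.6, 145.6], [-43.5, 67.8, 168.1]]
peg rack 32 [-132.3   98.8  271.5] [-136.6   93.   246.2] [-125.5  104.4  275.1]
```

Emit:
move_arm(rows=[{"dx": -0.108,"dy": -0.395,"dz": 0,"twist": 0},{"dx": -0.108,"dy": -0.395,"dz": 0,"twist": 0},{"dx": -0.108,"dy": -0.395,"dz": 0,"twist": 0},{"dx": -0.108,"dy": -0.395,"dz": 0,"twist": 0},{"dx": -0.108,"dy": -0.395,"dz": 0,"twist": 0},{"dx": -0.108,"dy": -0.395,"dz": 0.1,"twist": 0},{"dx": -0.108,"dy": -0.395,"dz": 0.2,"twist": 0},{"dx": -0.108,"dy": -0.395,"dz": 0.2,"twist": 0},{"dx": -0.108,"dy": -0.395,"dz": 0.2,"twist": 0}])

```text
time_s: 10.23
tcp_pos: [461.2, 80.5, 313.0]
eef_rot: [0.746, 0.666, -0.002, -0.0]
contact_force: [-0.4, -0.8, 1.0]
grip_width: 0.601
grasp_force: 0.0
```

Emit:
move_arm(rows=[{"dx": 0,"dy": 0,"dz": 0,"twist": 0},{"dx": 0,"dy": 0,"dz": 0,"twist": 0},{"dx": 0,"dy": 0,"dz": 0,"twist": 0},{"dx": 0,"dy": 0,"dz": 0,"twist": 0},{"dx": 0,"dy": 0,"dz": 0,"twist": 0},{"dx": 0,"dy": 0,"dz": 0,"twist": 0}], jaw=0, force=20)

```text
time_s: 10.73
tcp_pos: [461.6, 80.4, 314.8]
eef_rot: [0.746, 0.666, 0.001, 0.0]
contact_force: [-0.7, 0.1, 6.2]
grip_width: 0.137
grasp_force: 21.8
```

```bash
python3 - <<'E'
from h import *
plan()
s=state(); r=torack(s['tcp_pos'])[0]; print('tcp rack',r.round(1))
th0=np.arctan2(-(r[0]+94),-(r[1]-93)); print('th0',th0,np.hypot(r[0]+94,r[1]-93))
p0=np.array([-40*np.sin(th0),-40*np.cos(th0)])
for th in np.linspace(th0,0,9)[1:].tolist()+[-.05]:
    d=np.array([-40*np.sin(th),-40*np.cos(th)])-p0; print(round(th,2),(d/250).round(3))
E
```

```text
t 10.73 [461.6  80.4 314.8] hd -6.49 w 0.137 F [-0.7  0.1  6.2] 21.8
tcp rack [-133.6   97.9  314.8]
th0 1.694119050158063 39.8659085341109
1.48 [-0.001 -0.034]
1.27 [ 0.006 -0.067]
1.06 [ 0.019 -0.098]
0.85 [ 0.039 -0.126]
0.64 [ 0.064 -0.148]
0.42 [ 0.093 -0.166]
0.21 [ 0.125 -0.176]
0.0 [ 0.159 -0.18 ]
-0.05 [ 0.167 -0.179]
```

The peg is pinched at about 12 mm, and its radius from the hinge is 39.9 mm as expected. I'll lead it round; tool y is rack -y.

Emit:
move_arm(rows=[{"dx": 0,"dy": 0.017,"dz": -0.01,"twist": 0},{"dx": -0.001,"dy": 0.034,"dz": -0.01,"twist": 0},{"dx": 0.006,"dy": 0.067,"dz": -0.01,"twist": 0},{"dx": 0.019,"dy": 0.098,"dz": -0.01,"twist": 0},{"dx": 0.039,"dy": 0.126,"dz": -0.01,"twist": 0},{"dx": 0.064,"dy": 0.148,"dz": -0.01,"twist": 0},{"dx": 0.093,"dy": 0.166,"dz": -0.01,"twist": 0},{"dx": 0.125,"dy": 0.176,"dz": -0.01,"twist": 0},{"dx": 0.145,"dy": 0.179,"dz": -0.01,"twist": 0},{"dx": 0.145,"dy": 0.179,"dz": -0.01,"twist": 0}])

```text
time_s: 11.57
tcp_pos: [510.9, 111.9, 315.7]
eef_rot: [0.746, 0.666, 0.0, 0.001]
contact_force: [4.4, -1.4, -11.8]
grip_width: 0.131
grasp_force: 20.1
```

Emit:
move_arm(rows=[{"dx": 0.008,"dy": 0,"dz": 0,"twist": 0},{"dx": 0.014,"dy": 0.001,"dz": 0,"twist": 0},{"dx": 0.018,"dy": 0.001,"dz": 0,"twist": 0},{"dx": 0.018,"dy": 0.001,"dz": 0,"twist": 0}])

```text
time_s: 11.9
tcp_pos: [511.7, 115.2, 315.7]
eef_rot: [0.746, 0.666, 0.0, 0.002]
contact_force: [6.6, -3.4, -12.2]
grip_width: 0.131
grasp_force: 20.0
```

```bash
python3 - <<'E'
from h import *
plan()
s=state(); r=torack(s['tcp_pos'])[0]; print('tcp rack',r.round(1),'th',np.arctan2(-(r[0]+94),-(r[1]-93)))
E
```

```text
t 11.9 [511.7 115.2 315.7] hd -6.53 w 0.131 F [  6.6  -3.4 -12.2] 20.0
tcp rack [-93.2  52.1 315.7] th -0.018355842647463545
```

Emit:
move_arm(rows=[{"dx": 0.006,"dy": 0,"dz": 0,"twist": 0},{"dx": 0.012,"dy": 0,"dz": 0,"twist": 0},{"dx": 0.012,"dy": 0,"dz": 0,"twist": 0}])

```text
time_s: 12.15
tcp_pos: [512.2, 118.3, 315.7]
eef_rot: [0.746, 0.666, 0.0, 0.002]
contact_force: [7.1, -2.4, -13.6]
grip_width: 0.132
grasp_force: 20.0
```

Emit:
move_arm(rows=[{"dx": 0,"dy": 0,"dz": 0,"twist": 0},{"dx": 0,"dy": 0,"dz": 0,"twist": 0},{"dx": 0,"dy": 0,"dz": 0,"twist": 0},{"dx": 0,"dy": 0,"dz": 0,"twist": 0}], jaw=0.6)

```text
time_s: 12.48
tcp_pos: [510.9, 119.1, 316.8]
eef_rot: [0.746, 0.666, 0.001, 0.0]
contact_force: [0.1, -0.4, 0.2]
grip_width: 0.603
grasp_force: 0.0
```

Emit:
move_arm(rows=[{"dx": 0,"dy": 0,"dz": -0.1,"twist": 0},{"dx": 0,"dy": 0,"dz": -0.25,"twist": 0},{"dx": 0,"dy": 0,"dz": -0.4,"twist": 0},{"dx": -0.15,"dy": -0.1,"dz": -0.4,"twist": 0},{"dx": -0.3,"dy": -0.2,"dz": -0.4,"twist": 0},{"dx": -0.45,"dy": -0.3,"dz": -0.4,"twist": 0},{"dx": -0.6,"dy": -0.3,"dz": -0.4,"twist": 0},{"dx": -0.75,"dy": -0.3,"dz": -0.4,"twist": 0},{"dx": -0.9,"dy": -0.3,"dz": -0.4,"twist": 0},{"dx": -0.9,"dy": -0.3,"dz": -0.4,"twist": 0},{"dx": -0.9,"dy": -0.3,"dz": -0.4,"twist": 0}])

```text
time_s: 13.4
tcp_pos: [410.1, -98.4, 417.0]
eef_rot: [0.748, 0.664, 0.001, 0.0]
contact_force: [1.1, 0.5, 0.5]
grip_width: 0.602
grasp_force: 0.0
```

```bash
python3 - <<'E'
from h import *
plan()
for n in('side','top'):
    p,d=grab(n);w=cloud(n,d);r=torack(w.reshape(-1,3)).reshape(w.shape)
    m=(np.abs(r[...,0])<100)&(np.abs(r[...,1])<66)&(w[...,2]>130)&(w[...,2]<165)
    q=r[m]; print(n,m.sum(),np.percentile(q,[1,50,99],axis=0).round(1).tolist())
    P=r[(w[...,2]>245)&(w[...,2]<280)&(np.hypot(r[...,0]+94,r[...,1]-93)<60)]
    if len(P):
        m=np.median(P,0); print('peg rack',len(P),m.round(1),'th',np.arctan2(-(m[0]+94),-(m[1]-93)).round(3))
p,d=load('side'); q=cv2.resize(p[110:310,180:400],None,fx=2.7,fy=2.7,interpolation=2); cv2.imwrite('pics/end.png',q[...,::-1])
E
```

```text
t 13.4 [410.1 -98.4 417. ] hd -6.79 w 0.602 F [1.1 0.5 0.5] 0.0
side 1110 [[-97.9, -64.4, 140.7], [-8.1, -11.4, 144.7], [84.6, 63.6, 157.0]]
top 3311 [[-76.8, -64.6, 140.3], [8.8, 0.5, 144.7], [88.7, 64.6, 155.9]]
peg rack 30 [-95.5  53.1 270.7] th 0.037
```

View pics/end.png

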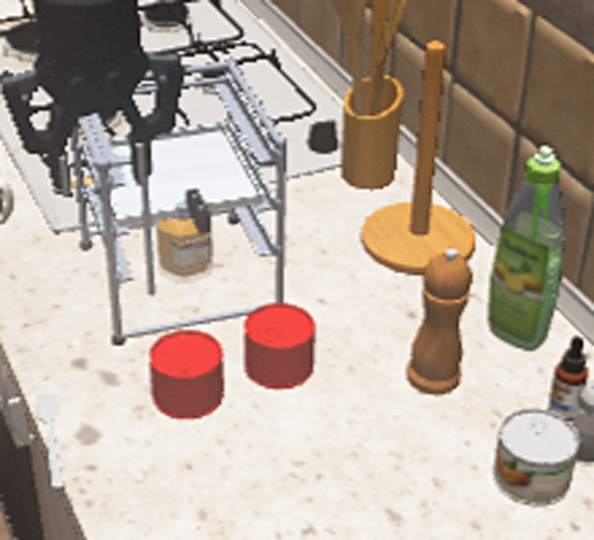

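The crop shows the tray level on the middle rails at (180,170), handle outward at (197,210). The keeper rod hangs in front at (150,230), and the jar, mill and tin are standing. Measured keeper angle is about 0.04 rad, so I'll hand it in.

```bash
python3 -c "
from h import *
print(ticket.job_done())"
```

```text
the job is handed in; nothing more can be done
None
```

The job is handed in (no verdict was returned): the tray is on the middle rails above the honey jar, home against the stop bar with its handle outward, the keeper is shut to about 0.04 rad, and the tin, jar and mill are still standing.

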